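Clamp an amplifier's heat sink while its bond sets

ROBOT

A 7-joint arm with a two-finger parallel gripper is mounted at the origin on the work surface. World frame = base frame: x ahead of the robot, y to its left, z up, the work surface at z = 0. Lengths are in m, angles in rad, forces in N, time in s.
With the tool pointing down it reaches from about 0.425 to 0.925 m from the base axis. Payload 6.8 kg.
Tool frame: the origin (TCP) lies between the finger pads; the fingertips stand 14 mm ahead of it and the grasp point (between the pads) lies 5 mm behind it; z points along the fingers, y is the line along which they close (so a half turn about z gives the same grasp; the last joint's range is limited). The gripper opens to 85 mm and grips with 20 to 120 N. Pads are 22 mm wide; open, the fingers measure 114 mm over their backs; the gripper's body (76 mm by 85 mm) begins 54 mm behind the grasp point. The pads swing forward as they close: fully open they stand 13 mm farther back than shut.
Start: joints at [-1.457, 0.477, 0.022, 1.555, -0.011, 1.109, -0.083], TCP at [0.148, 0.658, 0.245] pointing down, gripper open.
Joint ranges: [-2.96, 2.96], [-0.34, 2.1], [-1.41, 1.46], [0.24, 2.44], [-1.37, 4.51], [0.17, 1.92], [-2.96, 2.96]. Speed limits (rad/s): [2.39, 2.39, 3.14, 3.14, 3.14, 3.14, 3.14].

INTERFACE

Orientations are given as a rotation vector (axis times angle).
In Python, from bench import r, eyes, ticket gives the robot as it stands. The module is installed in compiled form; this text tells all that it offers.
- The arm moves only by the tool arm_command, never from a script. Its argument "plan" is text: rows parted by semicolons, each of 4 numbers parted by spaces: the shift along the tool's x, y, z in m, then the turn about the tool's z in degrees. In form: tx ty tz yaw; .... A call has 1 to 20 rows; each row shifts and turns the commanded pose from where the row before left it, along the tool's axes as they then stand; what a row does not reach is not made up. A row lasts 1/8 s, in which the tool goes at most 62.5 mm and 10.7 degrees, less where a joint would pass 70% of its speed; a pose out of reach is approached as far as the arm can. A call is refused whole if a number of a shift passes 0.0625 or a number of a turn 10.7, either way. A call with a gripper value outside its range is refused whole. "hand" is the closure, from -1 (fully open) to 1 (shut), set as the call begins (left out, the last holds). The fingers move at their own pace and stop on an object; "grip_force" is the grip in N (left out, the last holds). Time passes only in rows, so rows that do not move let the fingers close. It gives the time, the measured TCP pose, the force, the opening and the grip force at its end, in the units of the state.
- r.get_obs(): the state, without advancing time (a new reading comes with each control period).
- eyes.grab_frame(name): name is "side" or "top"; returns (picture, depth): 480x640x3 uint8, red, green, blue; 480x640 float32, m along the optical axis (not along the pixel's ray), 0 where there is no reading.
- eyes.calibration(name): a dict with "fov_y" (degrees; the focal length in pixels is half the picture's height over the tangent of half this angle, whatever the lens; pixels are square), "cx", "cy" (the principal point, pixels), "origin" and "attitude" of the camera in the world. Camera axes: x right, y up, looking along -z (the intrinsics and any distortion apply to the point x, -y, -z); pixel columns grow to the right and rows downward; lengths in m; the calibration is good to about 2 mm. A picture is of the moment at which its call begins. calibration takes no time and is no camera call.
- ticket.hand_in(): hands the job in; it is judged then, once.
The state is a dict: "clock": time; "joints": joint angles; "qvel": joint speeds; "tau": joint torques, N m; "tcp_pos": TCP position; "orientation": TCP orientation; "contact_force": force on the tool from outside, world axes, zero at the start; "moment": the same for the moment, N m; "grip_width": finger opening in m; "gripper_force": force on a finger pad.
Only numpy, scipy, OpenCV 4.12 (cv2) and the standard library are available. Lean on these libraries where they do the work, as an engineer would, in place of code of your own. Each camera call takes 0.05 s, during which the arm holds its last target. There are 200 camera calls.

TASK

Clamp the finned heat sink down on its circuit board: press the clamp's sliding jaw down its upright bar, gently, until the pad stands on the heat sink and the jaw tilts up and binds on the bar. Only then screw the wing handle clockwise until the clamp is firmly tight, about 60 N under the pad, without crushing the board, let go, and leave everything else on the bench where it is.

Things in the scene. Friction and masses are not known exactly. Their poses are not given: they have to be found in the camera images.
- clamp: Bench clamp fixed to the table: dark steel base plate 240 x 100 x 12 mm, upright flat steel bar 8 x 22 mm, top 220 mm above the table. Origin at table level straight below the pad's axis; the bar stands 120 mm along this body's +x from it, z up. The jaw reaches from the bar towards -x, over the origin.
- jaw_press (a point): Centre of the top face of the black rubber press pad (28 x 24 mm) on the jaw's arm (24 mm wide), 56 mm from the bar and 64 mm from the screw's axis: push the jaw down here from above, e.g. with shut fingers. Pushing with 15 to 20 N binds the jaw well; over 30 N is too much.
- slide (a joint): Height of the jaw on its bar, m: grows upwards; starts 0.03 to 0.07. The level jaw's pad meets the work somewhere between 0 and 0.008, as the packing under the work's bed varies; bound about 0.009 below that. The jaw slides down under about 2 N and stays where it is left.
- jaw (a joint): Tilt of the jaw, rad: 0 level, positive with its screw end pushed up. Once the pad stands on the work, a push of about 10 to 15 N tilts it while the press pad sinks another 5 mm; at 0.065 to 0.075 it binds on the bar and hardly goes further (0.08 to 0.1 when screwed tight; the handle then has hardly sunk).
- wing (a point): Centre of the wooden wing handle on top of the clamp's screw: a flat bar 54 mm long (this point's x), 14 mm thick (y), 28 mm tall (z, centre half-way up), 34 mm higher than jaw_press when level; a collar 22 mm across lies just under it. Grip it across its 14 mm from above, at its middle. It leans with the jaw's tilt.
- screw (a joint): Angle of the screw, rad, growing clockwise seen from above (tightening), sinking 16 mm a turn (quick thread); starts at 0 to 0.3, tight about 1.4 to 2.2 rad further. Does not unwind by itself. Turning takes 0.24 N m plus 0.0025 N m per newton under the pad (0.39 N m at 60 N); held still after a turn the hand feels some 0.14 N m less. The sprung bed yields 1 mm per 20 N.
- foot: The clamp's round steel pad, 30 mm across, at the lower end of the screw; origin at the centre of its lower face. It does not turn with the screw.
- work: The work: a dark green board 90 x 74 x 5 mm with a flat-topped, finned aluminium heat sink, 60 x 34 mm on top, 40 mm tall altogether. Lies on the clamp's sprung bed under the pad, the bed's top 24 to 32 mm above the table. Origin at the centre of its underside, z up.
- module2: A second, identical board with heat sink lying loose on the bench, not to be touched. Origin at the centre of its underside.
- mug: White mug, 76 mm across, 90 mm tall; bystander.
- driver: Screwdriver with black handle lying near the clamp; bystander.
- tape: Roll of clear tape lying flat, 90 mm across, 24 mm tall, near the clamp; bystander.
- meter: Multimeter, 150 x 78 x 42 mm; bystander.
- tray: Blue parts tray, 160 x 110 x 32 mm; bystander.
- can: Upright aluminium capacitor can, 34 mm across, 35 mm tall, near the clamp; bystander.
Not all that is in view belongs to the job. Leave any pink or purple look-alike of the work alone.

How it is judged:
By the outcome, as a careful person would: the job done as asked, in the order asked, and still so for the second after the job is handed in, with the robot touching nothing.
It also fails if it takes over 70 s, if anything falls off the work surface, if the arm or the gripper's body presses on something with over 40 N, if the wrist force passes 120 N, or if a joint passes its speed limit or range.

## Working session

There is one attempt and no reset: what is moved stays moved. The work goes in short steps, Python scripts to look and compute and a tool call to move; the robot and the scene stay as the last step left them, time stands still between calls to the robot, and variables do not carry over. Pictures are saved under pics/ and viewed, at most 10 in all, crops included, and the job is handed in when it is done.

Besides the shell and the picture viewer there is one more tool, called after "Emit:" as name(argument=value, ...), one argument or row to a line, values as JSON. arm_command: Moves the arm, as the interface text tells. Its arguments: {"type":"object","properties":{"plan":{"type":"string"},"hand":{"type":"number"},"grip_force":{"type":"number"}},"required":["plan"]}

```bash
mkdir -p pics
python3 - <<'E'
from bench import r,eyes,ticket
import cv2,numpy as np
for n in("side","top"):
    c=eyes.calibration(n);print(n,c)
    p,d=eyes.grab_frame(n);cv2.imwrite(f"pics/{n}0.png",p[:,:,::-1]);np.save(f"pics/{n}0.npy",d)
print(r.get_obs())
E
```

```text
side {'fov_y': 44.91606082659539, 'cx': 318.71408262254556, 'cy': 235.3287836320667, 'origin': array([0.40297125, 0.80996337, 1.00433231]), 'attitude': array([ 0.04750065, -1.14110912, -2.79509766])}
top {'fov_y': 44.42543615423961, 'cx': 326.4505837030205, 'cy': 242.19549235008168, 'origin': array([ 0.39018641, -0.00829946,  1.5606909 ]), 'attitude': array([ 0.05938504, -0.05551779, -1.58629874])}
{'clock': 0.1, 'joints': array([-1.45710919,  0.47771468,  0.02234729,  1.55634301, -0.01151214,
        1.10929074, -0.08308635]), 'qvel': array([-0.00167268, -0.00230879,  0.00015933, -0.00246998,  0.00034788,
        0.00229769, -0.00018572]), 'tau': array([ 3.19744962e-03, -5.97763252e+01,  1.61280792e+00, -2.81955403e+01,
        1.27540663e-02,  5.04436859e-03,  8.80970816e-06]), 'tcp_pos': array([0.14837911, 0.65797265, 0.24442889]), 'orientation': array([-3.47623005e-01, -3.12222829e+00,  2.55425798e-03]), 'contact_force': array([0.86632274, 0.58284885, 0.14195351]), 'moment': array([0.040974  , 0.05371995, 0.0568453 ]), 'gripper_force': 0.0, 'grip_width': 0.08526864845321402}
```

View pics/side0.png

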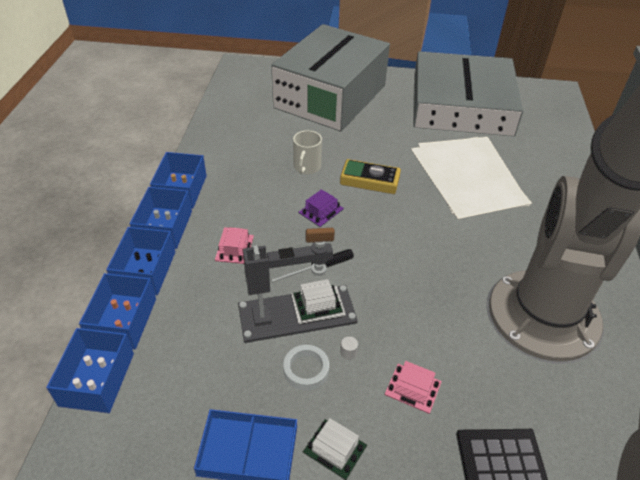

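View pics/top0.png

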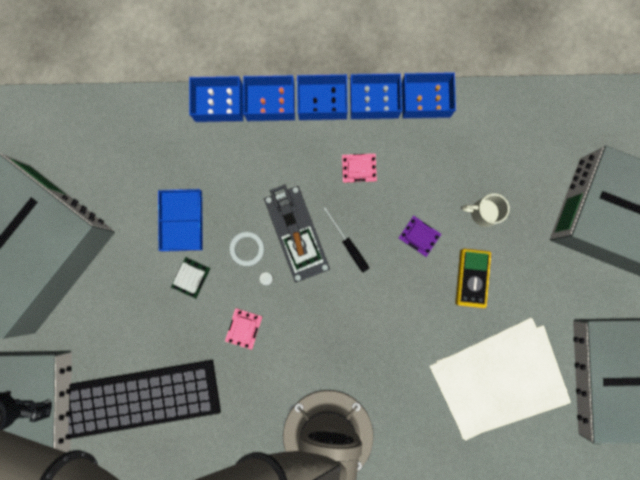

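Side view: the clamp has its press pad near (287,252) and wing near (320,235). Top view: press pad near (290,219), wing near (299,243), with the bar at the far end (+x).

```bash
cat > h.py <<'E'
import cv2,numpy as np
from scipy.spatial.transform import Rotation as R
from bench import r,eyes,ticket
def world(n,u,v,d=None,z=None):
    c=eyes.calibration(n);f=240/np.tan(np.radians(c["fov_y"]/2))
    u,v=np.asarray(u,float),np.asarray(v,float)
    ray=np.stack([(u-c["cx"])/f,-(v-c["cy"])/f,-np.ones_like(u)],-1)@R.from_rotvec(c["attitude"]).as_matrix().T
    if d is None: d=(z-c["origin"][2])/ray[...,2]
    return c["origin"]+ray*np.asarray(d)[...,None]
def brown(n,p,d,box):
    x0,x1,y0,y1=box;h=cv2.cvtColor(p,cv2.COLOR_RGB2HSV)[y0:y1,x0:x1].astype(int)
    m=(h[...,0]<18)&(h[...,1]>100)&(h[...,2]>50)
    v,u=np.nonzero(m);return u+x0,v+y0
E
python3 - <<'E'
from h import *
ims=[]
for n,box in(("side",(225,365,215,345)),("top",(255,335,175,290))):
    p=cv2.imread(f"pics/{n}0.png")[:,:,::-1].copy();d=np.load(f"pics/{n}0.npy")
    u,v=brown(n,p,d,box);w=world(n,u,v,d[v,u]);
    print(n,len(u),u.mean(),v.mean(),np.median(w,0))
    zs=w[:,2];t=w[zs>np.percentile(zs,60)];print(' top face',np.median(t,0),zs.min(),zs.max())
    c=np.cov(w[:,:2].T);e=np.linalg.eigh(c)[1][:,1];print(' dir',np.degrees(np.arctan2(e[1],e[0])))
    x0,x1,y0,y1=box
    # whole clamp base / jaw by height
    U,V=np.meshgrid(np.arange(x0,x1),np.arange(y0,y1));W=world(n,U,V,d[y0:y1,x0:x1]);
    print(' base dark z med',[np.round(np.median(W[(W[...,2]>a)&(W[...,2]<b)],0),3) for a,b in((.008,.016),(.1,.13),(.13,.16),(.16,.2),(.2,.25))])
    s=4
    ims.append(cv2.resize(p[y0:y1,x0:x1,::-1],None,fx=s,fy=s,interpolation=cv2.INTER_CUBIC))
H=max(i.shape[0] for i in ims)
ims=[cv2.copyMakeBorder(i,0,H-i.shape[0],0,0,cv2.BORDER_CONSTANT) for i in ims]
o=np.hstack(ims);print(o.shape);o=cv2.resize(o,None,fx=min(1,800/o.shape[1]),fy=min(1,800/o.shape[1]));cv2.imwrite("pics/c1.png",o)
E
```

```text
side 331 319.5679758308157 234.24471299093656 [0.48202243 0.06413338 0.24234263]
 top face [0.48324067 0.06187653 0.24705428] 0.2243291498390071 1.0043323111691562
 dir 95.11342837848822
 base dark z med [array([0.553, 0.089, 0.012]), array([0.593, 0.119, 0.124]), array([0.579, 0.114, 0.144]), array([0.548, 0.088, 0.19 ]), array([0.498, 0.07 , 0.216])]
top 132 297.92424242424244 242.77272727272728 [0.48754499 0.05791506 0.24600329]
 top face [0.48544959 0.05798966 0.24806149] 0.19860708850192554 1.5606909044550128
 dir -159.7060626932616
 base dark z med [array([0.553, 0.069, 0.012]), array([0.594, 0.1  , 0.119]), array([0.595, 0.1  , 0.141]), array([0.543, 0.079, 0.196]), array([0.545, 0.078, 0.21 ])]
(520, 880, 3)
```

View pics/c1.png

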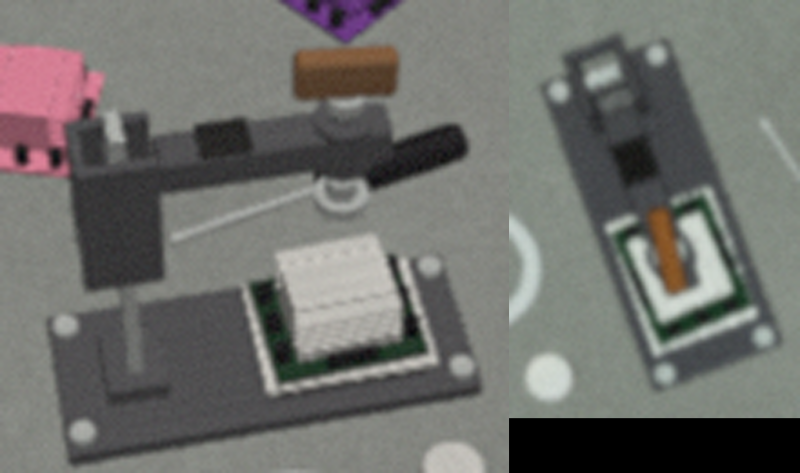

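The crop shows the black press pad at side (286,253) and top (290,219). The wing lies nearly along the jaw, and the heat sink sits under the foot.

Run:
```python
from h import *
for n,box,wb in(("side",(272,302,242,264),(304,340,222,246)),("top",(280,300,208,230),(285,312,225,262))):
    p=cv2.imread(f"pics/{n}0.png")[:,:,::-1].copy();d=np.load(f"pics/{n}0.npy")
    x0,x1,y0,y1=box;g=p.max(2)[y0:y1,x0:x1];m=g<38
    k,l,s,c=cv2.connectedComponentsWithStats(m.astype(np.uint8));i=1+np.argmax(s[1:,4]);v,u=np.nonzero(l==i);u+=x0;v+=y0
    w=world(n,u,v,d[v,u]);print(n,'press',len(u),u.mean(),v.mean(),np.median(w,0))
    cc=world(n,u.mean(),v.mean(),z=.213);print('  plane .213',cc)
    u,v=brown(n,p,d,wb);w=world(n,u,v,d[v,u]);
    rc=cv2.minAreaRect(np.stack([u,v],1).astype(np.float32));print(rc)
    t=w[(w[:,2]>.243)&(w[:,2]<.252)];c=np.median(t,0)
    rc=cv2.minAreaRect((t[:,:2]*1000).astype(np.float32));print('  wing top',len(t),c,rc)
    # base bolts
    b=world(n,*( (np.array([54+0,0]),np.array([0,0])) ),z=.012) if 0 else None
bolts={"side":[(64,324),(430,265),(462,365),(82,432)],"top":[(559,91),(656,55),(763,335),(665,374)]}
for n in bolts:
    a=np.array(bolts[n],float)/3.636
    a+= [225,215] if n=="side" else [255-509/3.636,175]
    w=world(n,a[:,0],a[:,1],z=.014);print(n,w.round(4),w.mean(0))
```

```text
side press 6 290.3333333333333 250.0 [0.53546284 0.07337045 0.19978449]
  plane .213 [0.53353872 0.08578082 0.213     ]
((319.6630554199219, 234.4353790283203), (12.369813919067383, 27.23577880859375), 86.8201675415039)
  wing top 161 [0.48304019 0.06258161 0.24667774] ((482.895751953125, 60.89712905883789), (50.615203857421875, 15.06661319732666), 13.592689514160156)
top press 89 289.1123595505618 218.77528089887642 [0.54539944 0.08062621 0.19956357]
  plane .213 [0.54431499 0.07944356 0.213     ]
((297.88848876953125, 243.02622985839844), (22.789413452148438, 6.298582077026367), 76.75948333740234)
  wing top 107 [0.48783787 0.05798966 0.2465298 ] ((485.5758361816406, 58.087066650390625), (51.25946807861328, 13.47291088104248), 14.16838550567627)
side [[ 6.421e-01  7.340e-02  1.400e-02]
 [ 4.335e-01 -6.000e-04  1.400e-02]
 [ 4.081e-01  7.090e-02  1.400e-02]
 [ 6.158e-01  1.465e-01  1.400e-02]] [0.52486296 0.07255049 0.014     ]
top [[ 6.180e-01  1.459e-01  1.400e-02]
 [ 6.433e-01  7.470e-02  1.400e-02]
 [ 4.376e-01 -2.000e-04  1.400e-02]
 [ 4.106e-01  7.110e-02  1.400e-02]] [0.52737555 0.07288208 0.014     ]
```

Emit:
arm_command(
  plan="0 0 -0.025 -10; 0 0 -0.025 -10; 0 0 0 -10; 0 0 0 -2.6; 0 0 0 0",
  hand=1,
  grip_force=30,
)

```text
clock: 0.72
tcp_pos: [0.1486, 0.6582, 0.2948]
orientation: [0.541, -3.094, 0.001]
contact_force: [-0.6, 0.1, 0.0]
grip_width: -0.0003
gripper_force: 0.0
```

```bash
cat > to.py <<'E'
import sys
from h import *
# usage: to.py x y z clockwise? target -> shift in tool axes, yaw needed for tool x azimuth
o=r.get_obs();M=R.from_rotvec(o["orientation"]).as_matrix()
t=np.array([float(a) for a in sys.argv[1:4]])
print('t',o["clock"],'tcp',o["tcp_pos"].round(4),'F',o["contact_force"].round(1),'M',o["moment"].round(2),'j',o["joints"].round(2),'w',round(o["grip_width"],4))
az=np.degrees(np.arctan2(M[1,0],M[0,0]));print('tool shift',(M.T@(t-o["tcp_pos"])).round(4),'xaz',az.round(1),'zaxis',M[:,2].round(3))
if len(sys.argv)>4: print('yaw',round((az-float(sys.argv[4])+180)%360-180,1))
E
python3 to.py .544 .081 .27 199.9
```

```text
t 0.725 tcp [0.1486 0.6582 0.2948] F [-0.6  0.1  0. ] M [-0.03 -0.02 -0.01] j [-1.38  0.44 -0.09  1.49  0.04  1.21  0.44] w -0.0003
tool shift [-0.176  -0.6771  0.0252] xaz -160.1 zaxis [-0.    -0.001 -1.   ]
yaw -0.0
```

Emit:
arm_command(
  plan="-0.0088 -0.0338 0 0; -0.0088 -0.0338 0 0; -0.0088 -0.0338 0 0; -0.0088 -0.0338 0 0; -0.0088 -0.0338 0 0; -0.0088 -0.0338 0 0; -0.0088 -0.0338 0 0; -0.0088 -0.0338 0 0; -0.0088 -0.0338 0 0; -0.0088 -0.0338 0 0; -0.0088 -0.0338 0 0; -0.0088 -0.0338 0 0; -0.0088 -0.0338 0 0; -0.0088 -0.0338 0 0; -0.0088 -0.0338 0 0; -0.0088 -0.0338 0 0; -0.0088 -0.0338 0 0; -0.0088 -0.0338 0 0; -0.0088 -0.0338 0 0; -0.0088 -0.0338 0 0",
)

```text
clock: 3.22
tcp_pos: [0.5444, 0.0818, 0.2951]
orientation: [0.541, -3.094, -0.0]
contact_force: [-0.4, -0.2, 0.9]
grip_width: -0.0001
gripper_force: 0.0
```

Emit:
arm_command(
  plan="0 0 0.02 0; 0 0 0.008 0; 0 0 0 0; 0 0 0 0",
)

```text
clock: 3.72
tcp_pos: [0.5441, 0.0833, 0.2678]
orientation: [-0.544, 3.093, 0.0]
contact_force: [0.8, -0.4, 0.2]
grip_width: -0.0
gripper_force: 0.0
```

```bash
python3 to.py .544 .081 .213 199.9
python3 - <<'E'
from h import *
ims=[]
for n,(x0,x1,y0,y1) in(("side",(215,375,145,345)),("top",(245,345,165,290))):
    p,d=eyes.grab_frame(n);c=p[y0:y1,x0:x1,::-1];ims.append(cv2.resize(c,None,fx=600/c.shape[0]*.8,fy=600/c.shape[0]*.8,interpolation=cv2.INTER_CUBIC))
cv2.imwrite("pics/c2.png",np.hstack(ims))
E
```

```text
t 3.725 tcp [0.5441 0.0833 0.2678] F [ 0.8 -0.4  0.2] M [-0.   -0.    0.05] j [-0.51  0.25  0.3   1.85 -0.08  1.05  1.74] w -0.0
tool shift [ 0.0009 -0.0021  0.0548] xaz -160.1 zaxis [ 0.001  0.    -1.   ]
yaw 0.0
```

View pics/c2.png

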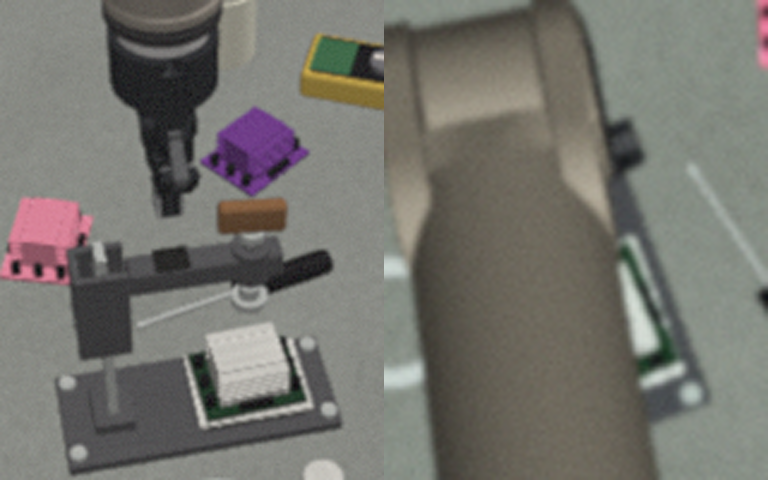

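The closed fingertips are straight above the press pad in the side view, with the wing clear beside them. Going down.

Emit:
arm_command(
  plan="0 -0.002 0.02 0; 0 0 0.015 0; 0 0 0.01 0; 0 0 0.003 0; 0 0 0.003 0; 0 0 0.003 0; 0 0 0.003 0; 0 0 0 0",
)

```text
clock: 4.82
tcp_pos: [0.5449, 0.0809, 0.2104]
orientation: [-0.543, 3.094, 0.0]
contact_force: [0.9, 0.5, -0.1]
grip_width: -0.0
gripper_force: 0.4
```

Emit:
arm_command(
  plan="0 0 0.004 0; 0 0 0.004 0; 0 0 0.004 0; 0 0 0.003 0; 0 0 0 0",
)

```text
clock: 5.45
tcp_pos: [0.5445, 0.0808, 0.1949]
orientation: [0.543, -3.094, 0.0]
contact_force: [0.4, -0.1, 0.3]
grip_width: -0.0001
gripper_force: 0.3
```

```bash
python3 to.py .544 .081 .213 199.9
python3 - <<'E'
from h import *
p,d=eyes.grab_frame("side");cv2.imwrite("pics/s3.png",p[:,:,::-1])
c=p[215:345,225:365,::-1];cv2.imwrite("pics/c3.png",cv2.resize(c,None,fx=4,fy=4,interpolation=cv2.INTER_CUBIC))
c=eyes.calibration("side");f=240/np.tan(np.radians(c["fov_y"]/2))
for z in(.247,.16,.13,.12,.11,.1,.09,.08,.07,.064):
    q=R.from_rotvec(c["attitude"]).as_matrix().T@(np.array([.484,.0595,z])-c["origin"]);print(z,((c["cx"]-f*q[0]/q[2]-225)*4).round(),((c["cy"]+f*q[1]/q[2]-215)*4).round())
E
```

```text
t 5.45 tcp [0.5445 0.0808 0.1949] F [ 0.4 -0.1  0.3] M [ 0.03 -0.09 -0.  ] j [-0.49  0.34  0.28  1.92 -0.12  0.9   1.77] w -0.0001
tool shift [ 0.0005  0.0004 -0.0181] xaz -160.1 zaxis [-0. -0. -1.]
yaw -0.0
0.247 375.0 59.0
0.16 372.0 185.0
0.13 371.0 226.0
0.12 371.0 239.0
0.11 371.0 252.0
0.1 370.0 265.0
0.09 370.0 277.0
0.08 370.0 290.0
0.07 370.0 302.0
0.064 369.0 309.0
```

View pics/c3.png

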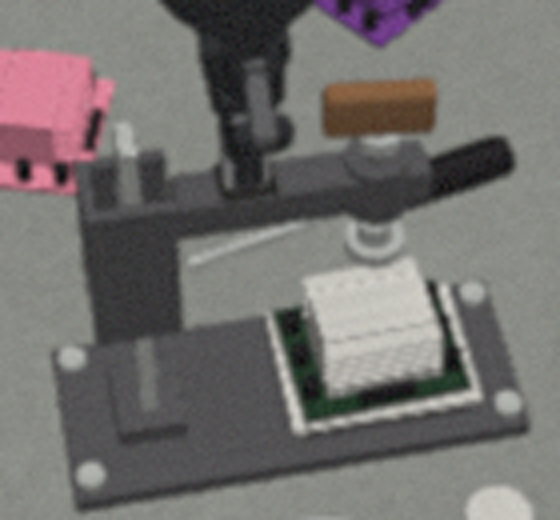

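The jaw is sliding down with the fingers. The foot, near crop (375,242), is about 115 mm up, roughly 45 mm above the heat sink.

Emit:
arm_command(
  plan="0 0 0.004 0; 0 0 0.004 0; 0 0 0.004 0; 0 0 0.004 0; 0 0 0.004 0; 0 0 0.004 0; 0 0 0.004 0; 0 0 0.003 0; 0 0 0 0",
)

```text
clock: 6.62
tcp_pos: [0.5447, 0.0808, 0.164]
orientation: [0.543, -3.094, 0.0]
contact_force: [-0.2, 0.2, -0.6]
grip_width: -0.0001
gripper_force: 0.0
```

Emit:
arm_command(
  plan="0 0 0.002 0; 0 0 0.002 0; 0 0 0 0",
)

```text
clock: 7.0
tcp_pos: [0.545, 0.0809, 0.1603]
orientation: [-0.543, 3.094, 0.0]
contact_force: [0.2, -0.5, 1.2]
grip_width: -0.0
gripper_force: 0.5
```

Emit:
arm_command(
  plan="0 0 0.002 0; 0 0 0.001 0; 0 0 0 0",
)

```text
clock: 7.38
tcp_pos: [0.5449, 0.0809, 0.1573]
orientation: [-0.543, 3.094, 0.0]
contact_force: [0.7, -0.0, 1.4]
grip_width: 0.0004
gripper_force: 0.6
```

Emit:
arm_command(
  plan="0 0 0.001 0; 0 0 0.001 0; 0 0 0.001 0; 0 0 0 0",
)

```text
clock: 7.88
tcp_pos: [0.5448, 0.0809, 0.1543]
orientation: [-0.543, 3.094, 0.0]
contact_force: [1.4, 0.8, 0.8]
grip_width: -0.0002
gripper_force: 0.8
```

Emit:
arm_command(
  plan="0 0 0.001 0; 0 0 0.001 0; 0 0 0 0",
)

```text
clock: 8.25
tcp_pos: [0.5447, 0.0808, 0.1522]
orientation: [0.543, -3.094, 0.0]
contact_force: [1.0, 0.6, 1.8]
grip_width: -0.0002
gripper_force: 0.9
```

Emit:
arm_command(
  plan="0 0 0.001 0; 0 0 0.001 0; 0 0 0 0",
)

```text
clock: 8.62
tcp_pos: [0.5446, 0.0808, 0.1502]
orientation: [0.543, -3.094, 0.0]
contact_force: [1.5, 0.3, 1.6]
grip_width: 0.0
gripper_force: 0.8
```

Emit:
arm_command(
  plan="0 0 0.001 0; 0 0 0.001 0; 0 0 0 0",
)

```text
clock: 9.0
tcp_pos: [0.5448, 0.0808, 0.1487]
orientation: [-0.542, 3.094, 0.0]
contact_force: [-0.7, 1.1, 5.6]
grip_width: -0.0002
gripper_force: 3.1
```

Emit:
arm_command(
  plan="0 0 0.001 0; 0 0 0.001 0; 0 0 0 0",
)

```text
clock: 9.38
tcp_pos: [0.5451, 0.0809, 0.1475]
orientation: [-0.542, 3.094, 0.001]
contact_force: [-2.1, 0.6, 12.4]
grip_width: -0.0002
gripper_force: 6.5
```

Emit:
arm_command(
  plan="0 0 0.001 0; 0 0 0.001 0; 0 0 0 0",
)

```text
clock: 9.75
tcp_pos: [0.5454, 0.081, 0.1458]
orientation: [-0.542, 3.093, 0.001]
contact_force: [-2.2, 0.3, 14.9]
grip_width: -0.0001
gripper_force: 7.3
```

Emit:
arm_command(
  plan="0 0 0.001 0; 0 0 0.001 0; 0 0 0 0",
)

```text
clock: 10.12
tcp_pos: [0.5459, 0.0812, 0.144]
orientation: [-0.542, 3.092, 0.001]
contact_force: [0.0, -0.8, 14.3]
grip_width: -0.0003
gripper_force: 7.1
```

Emit:
arm_command(
  plan="0 0 0.001 0; 0 0 0 0; 0 0 0 0",
)

```text
clock: 10.5
tcp_pos: [0.5461, 0.0812, 0.1433]
orientation: [-0.542, 3.091, 0.001]
contact_force: [-2.0, 0.5, 16.5]
grip_width: -0.0
gripper_force: 8.5
```

Emit:
arm_command(
  plan="0 0 0.0007 0; 0 0 0 0",
)

```text
clock: 10.75
tcp_pos: [0.5461, 0.0812, 0.1431]
orientation: [-0.542, 3.091, 0.002]
contact_force: [-3.2, -0.0, 21.1]
grip_width: 0.0001
gripper_force: 10.6
```

The force rises steeply with almost no motion, so the jaw is bound. Lifting off and opening.

Emit:
arm_command(
  plan="0 0 -0.005 0; 0 0 -0.01 0; 0 0 -0.025 0; 0 0 -0.03 0; 0 0 -0.03 0; 0 0 -0.03 0; 0 0 0 0; 0 0 0 0",
)

```text
clock: 11.75
tcp_pos: [0.5439, 0.0807, 0.2698]
orientation: [0.542, -3.093, 0.0]
contact_force: [-0.5, -0.6, -0.4]
grip_width: 0.0001
gripper_force: 0.0
```

Run:
```python
from h import *
p,d=eyes.grab_frame("side");cv2.imwrite("pics/s4.png",p[:,:,::-1])
c=p[205:345,225:365,::-1];cv2.imwrite("pics/c4.png",cv2.resize(c,None,fx=4,fy=4,interpolation=cv2.INTER_CUBIC))
u,v=brown("side",p,d,(300,345,225,285));w=world("side",u,v,d[v,u]);print(len(u),u.mean(),v.mean(),np.median(w,0))
zs=w[:,2];t=w[(zs>np.percentile(zs,55))];print(np.percentile(zs,[5,50,60,80,95]),np.median(t,0),cv2.minAreaRect((t[:,:2]*1000).astype(np.float32)))
u,v=brown("side",cv2.imread("pics/side0.png")[:,:,::-1].copy(),d,(304,340,222,246));print('before',u.mean(),v.mean())
```

```text
307 317.36482084690556 258.5700325732899 [0.48501945 0.06545808 0.17641542]
[0.1603467  0.17641542 0.17861266 0.18131199 0.18310671] [0.4834862  0.06339212 0.18097201] ((433.0202941894531, 430.9730529785156), (50.03810501098633, 758.8187866210938), 8.181297302246094)
before 319.5679758308157 234.24471299093656
```

View pics/c4.png

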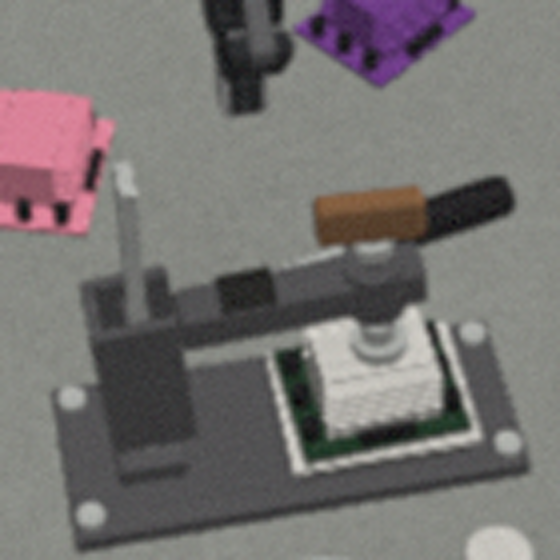

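The pad stands on the heat sink near crop (378,345), the jaw is slightly tilted, and the wing is at about crop (370,215). The wing moved about 3 mm towards the bar, which fits the tilt. Going over the wing.

Emit:
arm_command(
  plan="0.02 0 0 0; 0.02 0 0 0; 0.015 0 0 3; 0.0055 0 0 3; 0 0 0.02 0; 0 0 0.02 0; 0 0 0 0; 0 0 0 0",
  hand=-0.2,
)

```text
clock: 12.8
tcp_pos: [0.4877, 0.0604, 0.2307]
orientation: [0.38, -3.118, 0.0]
contact_force: [0.9, 0.7, 0.2]
grip_width: 0.0512
gripper_force: 0.0
```

```bash
python3 to.py .487 .0605 .172 194
python3 - <<'E'
from h import *
ims=[]
p,d=eyes.grab_frame("side")
c=p[185:325,225:365,::-1];cv2.imwrite("pics/c5.png",cv2.resize(c,None,fx=4,fy=4,interpolation=cv2.INTER_CUBIC))
E
```

```text
t 12.8 tcp [0.4877 0.0604 0.2307] F [0.9 0.7 0.2] M [ 0.   -0.04 -0.03] j [-0.52  0.19  0.31  2.02 -0.07  0.94  1.64] w 0.0512
tool shift [0.0006 0.0003 0.0587] xaz -166.1 zaxis [-0. -0. -1.]
yaw -0.1
```

View pics/c5.png

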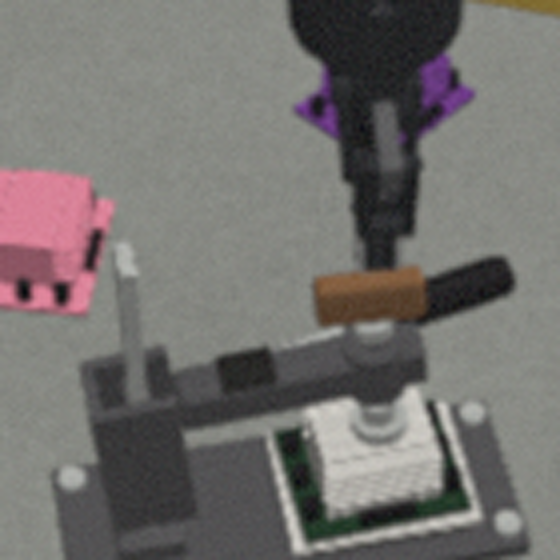

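The fingers straddle the wing, about 2 mm off its middle along its length (crop 378 against 370). Correcting and descending.

Emit:
arm_command(
  plan="-0.0015 0 0.02 0; 0 0 0.02 0; 0 0 0.01 0; 0 0 0.008 0; 0 0 0 0; 0 0 0 0",
)

```text
clock: 13.6
tcp_pos: [0.4895, 0.0609, 0.1731]
orientation: [-0.38, 3.118, 0.0]
contact_force: [0.1, -0.3, -0.3]
grip_width: 0.0514
gripper_force: 0.0
```

Emit:
arm_command(
  plan="0 0 0 0; 0 0 0 0; 0 0 0 0; 0 0 0 0; 0 0 0 0",
  hand=1,
  grip_force=70,
)

```text
clock: 14.22
tcp_pos: [0.4895, 0.0606, 0.1729]
orientation: [-0.379, 3.118, -0.0]
contact_force: [-0.4, -2.2, 6.1]
grip_width: 0.0125
gripper_force: 70.1
```

```bash
python3 to.py .487 .0605 .172 194
```

```text
t 14.225 tcp [0.4895 0.0606 0.1729] F [-0.4 -2.2  6.1] M [-0.7  -0.02 -0.16] j [-0.5   0.27  0.3   2.07 -0.11  0.81  1.67] w 0.0125
tool shift [0.0025 0.0006 0.0009] xaz -166.1 zaxis [ 0.001 -0.    -1.   ]
yaw -0.1
```

Emit:
arm_command(
  plan="0 0 0 5; 0 0 0 5; 0 0 0 5; 0 0 0 5",
)

```text
clock: 14.72
tcp_pos: [0.4896, 0.0592, 0.1727]
orientation: [0.17, 3.136, -0.004]
contact_force: [1.6, -5.9, 2.5]
grip_width: 0.0124
gripper_force: 70.2
```

```bash
python3 to.py .487 .0605 .172 194
```

```text
t 14.725 tcp [0.4896 0.0592 0.1727] F [ 1.6 -5.9  2.5] M [-2.14 -0.35  0.34] j [-0.56  0.28  0.37  2.07 -0.13  0.81  1.35] w 0.0124
tool shift [0.0027 0.001  0.0007] xaz 173.8 zaxis [ 0.001 -0.002 -1.   ]
yaw -20.2
```

Emit:
arm_command(
  plan="0 -0.0004 0 5; 0 -0.0004 0 5; 0 -0.0004 0 5; 0 -0.0004 0 5",
)

```text
clock: 15.22
tcp_pos: [0.489, 0.0573, 0.1723]
orientation: [0.712, 3.059, -0.005]
contact_force: [1.5, -5.6, -0.4]
grip_width: 0.0124
gripper_force: 70.2
```

```bash
python3 to.py .487 .0605 .172 194
```

```text
t 15.225 tcp [0.489  0.0573 0.1723] F [ 1.5 -5.6 -0.4] M [-2.52 -0.46  0.41] j [-0.62  0.28  0.44  2.08 -0.16  0.81  1.03] w 0.0124
tool shift [0.0032 0.002  0.0003] xaz 153.8 zaxis [ 0.    -0.003 -1.   ]
yaw -40.2
```

Emit:
arm_command(
  plan="0 0 0 0; 0 0 0 0; 0 0 0 0",
)

```text
clock: 15.6
tcp_pos: [0.489, 0.0573, 0.1723]
orientation: [0.709, 3.059, -0.005]
contact_force: [2.4, -6.0, 1.3]
grip_width: 0.0129
gripper_force: 70.3
```

```bash
python3 to.py .487 .0605 .172 194
```

```text
t 15.6 tcp [0.489  0.0573 0.1723] F [ 2.4 -6.   1.3] M [-2.44 -0.42  0.22] j [-0.62  0.28  0.44  2.08 -0.16  0.81  1.04] w 0.0129
tool shift [0.0032 0.002  0.0003] xaz 153.9 zaxis [ 0.    -0.003 -1.   ]
yaw -40.1
```

Emit:
arm_command(
  plan="0 -0.0005 0 5; 0 -0.0005 0 5; 0 -0.0005 0 5; 0 -0.0005 0 5",
)

```text
clock: 16.1
tcp_pos: [0.4873, 0.0563, 0.1719]
orientation: [1.232, 2.89, -0.005]
contact_force: [2.5, -3.6, -2.2]
grip_width: 0.0126
gripper_force: 70.9
```

```bash
python3 to.py .487 .0605 .172 194
```

```text
t 16.1 tcp [0.4873 0.0563 0.1719] F [ 2.5 -3.6 -2.2] M [-2.   -0.21  0.39] j [-0.68  0.29  0.52  2.09 -0.19  0.81  0.72] w 0.0126
tool shift [ 0.0032  0.0027 -0.0001] xaz 133.8 zaxis [-0.001 -0.003 -1.   ]
yaw -60.2
```

```bash
cat > m.py <<'E'
from h import *
a=[]
for i in range(12):
    eyes.grab_frame("side");o=r.get_obs();a.append(np.r_[o["contact_force"],o["moment"]])
a=np.array(a);print(o["clock"],a.mean(0).round(3),'sd',a.std(0).round(3)); print(a[:,5].round(2))
E
python3 m.py
```

```text
16.7 [ 2.489 -4.706 -3.006 -2.235 -0.211  0.197] sd [0.615 0.422 0.478 0.086 0.025 0.057]
[0.33 0.27 0.19 0.14 0.25 0.17 0.19 0.16 0.19 0.14 0.2  0.13]
```

Emit:
arm_command(
  plan="0 -0.0003 0 4; 0 -0.0003 0 4; 0 0 0 4; 0 0 0 4; 0 0 0 4",
)

```text
clock: 17.32
tcp_pos: [0.4862, 0.0566, 0.1717]
orientation: [-1.711, -2.634, 0.004]
contact_force: [2.1, -3.5, -5.8]
grip_width: 0.0131
gripper_force: 71.7
```

```bash
python3 to.py .487 .0605 .172 194; python3 m.py
```

```text
t 17.325 tcp [0.4862 0.0566 0.1717] F [ 2.1 -3.5 -5.8] M [-1.81  0.13  0.38] j [-0.74  0.3   0.59  2.09 -0.23  0.81  0.41] w 0.0131
tool shift [ 0.0032  0.0023 -0.0003] xaz 114.0 zaxis [-0.002 -0.002 -1.   ]
yaw -80.0
17.925 [ 1.773 -4.27  -9.867 -2.024  0.256  0.316] sd [0.517 0.823 2.645 0.103 0.099 0.039]
[0.32 0.26 0.26 0.26 0.34 0.33 0.33 0.3  0.3  0.31 0.39 0.37]
```

Emit:
arm_command(
  plan="0 0 0.0007 0; 0 0 0 0; 0 0 0 0",
)

```text
clock: 18.3
tcp_pos: [0.4866, 0.057, 0.1718]
orientation: [-1.713, -2.632, 0.001]
contact_force: [-0.4, -5.1, -8.7]
grip_width: 0.0128
gripper_force: 73.0
```

```bash
python3 to.py .487 .0605 .172 194; python3 m.py
python3 - <<'E'
from h import *
p,d=eyes.grab_frame("side")
c=p[205:345,225:365,::-1];cv2.imwrite("pics/c6.png",cv2.resize(c,None,fx=4,fy=4,interpolation=cv2.INTER_CUBIC))
E
```

```text
t 18.3 tcp [0.4866 0.057  0.1718] F [-0.4 -5.1 -8.7] M [-2.15  0.79  0.44] j [-0.74  0.3   0.59  2.09 -0.23  0.81  0.41] w 0.0128
tool shift [ 0.003   0.0017 -0.0002] xaz 113.9 zaxis [-0.001 -0.    -1.   ]
yaw -80.1
18.9 [-0.644 -5.119 -9.357 -2.223  0.819  0.364] sd [0.449 0.297 0.372 0.024 0.039 0.022]
[0.36 0.34 0.35 0.35 0.35 0.38 0.34 0.39 0.39 0.34 0.41 0.37]
```

View pics/c6.png

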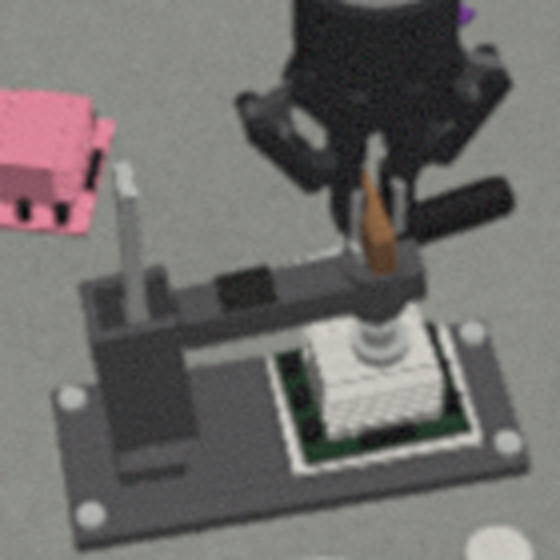

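The wing has turned about 80° and is held between the pads (crop 378,235). Jaw, board and heat sink are in place. I'll regrip to clear the side loads before the last part of the turn.

Emit:
arm_command(
  plan="0 0 0 0; 0 0 0 0; 0 0 0 0",
  hand=0.3,
)

```text
clock: 19.32
tcp_pos: [0.4882, 0.0581, 0.1727]
orientation: [1.713, 2.633, 0.004]
contact_force: [-1.0, -0.1, -0.5]
grip_width: 0.03
gripper_force: 0.0
```

```bash
python3 to.py .487 .0605 .172 114; python3 m.py
python3 - <<'E'
from h import *
p,d=eyes.grab_frame("side");u,v=brown("side",p,d,(300,345,235,285));w=world("side",u,v,d[v,u]);w=w[(w[:,2]<.2)&(w[:,2]>.15)]
c,wh,a=cv2.minAreaRect((w[:,:2]*1000).astype(np.float32));print(len(w),np.median(w,0),c,wh,a,np.percentile(w[:,2],[5,95]))
E
```

```text
t 19.325 tcp [0.4882 0.0581 0.1727] F [-1.  -0.1 -0.5] M [ 0.01 -0.02  0.02] j [-0.74  0.3   0.59  2.09 -0.23  0.81  0.41] w 0.03
tool shift [ 0.0027 -0.0001  0.0007] xaz 113.9 zaxis [ 0.002  0.002 -1.   ]
yaw -0.1
19.925 [-0.147  0.061  0.316 -0.009 -0.003 -0.004] sd [0.483 0.493 0.432 0.039 0.023 0.023]
[ 0.01 -0.01 -0.    0.05 -0.01  0.   -0.03 -0.01  0.01 -0.05  0.01 -0.02]
174 [0.4840231  0.07231539 0.17864563] (488.01788330078125, 62.01750183105469) (13.689885139465332, 56.12496566772461) 26.03942108154297 [0.16299769 0.18181231]
```

Emit:
arm_command(
  plan="0 -0.001 0 0; 0 0 0 0; 0 0 0 0; 0 0 0 0",
  hand=1,
  grip_force=60,
)

```text
clock: 20.48
tcp_pos: [0.4868, 0.057, 0.1723]
orientation: [1.713, 2.633, 0.001]
contact_force: [1.6, 0.2, 5.2]
grip_width: 0.013
gripper_force: 58.4
```

```bash
python3 to.py .487 .0605 .172 114; python3 m.py
```

```text
t 20.475 tcp [0.4868 0.057  0.1723] F [1.6 0.2 5.2] M [-0.11  0.28  0.15] j [-0.74  0.3   0.59  2.09 -0.23  0.81  0.41] w 0.013
tool shift [0.0031 0.0016 0.0003] xaz 113.9 zaxis [ 0.001  0.    -1.   ]
yaw -0.1
21.075 [ 1.493  0.657  5.302 -0.098  0.271  0.192] sd [0.466 0.645 0.424 0.019 0.027 0.019]
[0.16 0.17 0.2  0.17 0.19 0.21 0.18 0.22 0.22 0.17 0.19 0.21]
```

Emit:
arm_command(
  plan="0 0 0 2; 0 0 0 2; 0 0 0 2; 0 0 0 2",
)

```text
clock: 21.58
tcp_pos: [0.4866, 0.0568, 0.1721]
orientation: [1.894, 2.506, 0.0]
contact_force: [2.9, -0.5, 5.0]
grip_width: 0.013
gripper_force: 59.2
```

```bash
python3 to.py .487 .0605 .172 114; python3 m.py
```

```text
t 21.575 tcp [0.4866 0.0568 0.1721] F [ 2.9 -0.5  5. ] M [-0.36  0.27  0.34] j [-0.76  0.3   0.62  2.09 -0.24  0.81  0.28] w 0.013
tool shift [0.0035 0.0014 0.0001] xaz 105.9 zaxis [ 0.001 -0.    -1.   ]
yaw -8.1
22.175 [ 1.58   0.414  5.076 -0.287  0.25   0.29 ] sd [0.657 0.575 0.545 0.031 0.02  0.028]
[0.28 0.29 0.28 0.32 0.3  0.29 0.25 0.36 0.27 0.26 0.3  0.28]
```

Emit:
arm_command(
  plan="0 0 0 2; 0 0 0 2; 0 0 0 2",
)

```text
clock: 22.55
tcp_pos: [0.4864, 0.0567, 0.172]
orientation: [2.024, 2.402, -0.0]
contact_force: [2.3, 0.1, 4.5]
grip_width: 0.0131
gripper_force: 59.1
```

```bash
python3 to.py .487 .0605 .172 114
```

```text
t 22.55 tcp [0.4864 0.0567 0.172 ] F [2.3 0.1 4.5] M [-0.44  0.23  0.36] j [-0.78  0.31  0.65  2.1  -0.25  0.81  0.19] w 0.0131
tool shift [ 0.0036  0.0012 -0.    ] xaz 99.8 zaxis [ 0. -0. -1.]
yaw -14.2
```

Emit:
arm_command(
  plan="0 0 0 2",
)

```text
clock: 22.68
tcp_pos: [0.4864, 0.0567, 0.1719]
orientation: [2.066, 2.367, -0.0]
contact_force: [1.2, -0.0, 5.2]
grip_width: 0.013
gripper_force: 59.1
```

```bash
python3 to.py .487 .0605 .172 114;python3 m.py
```

```text
t 22.675 tcp [0.4864 0.0567 0.1719] F [ 1.2 -0.   5.2] M [-0.44  0.24  0.36] j [-0.79  0.31  0.66  2.1  -0.26  0.82  0.16] w 0.013
tool shift [ 0.0037  0.0012 -0.0001] xaz 97.8 zaxis [ 0. -0. -1.]
yaw -16.2
23.275 [ 1.549 -0.254  5.132 -0.434  0.284  0.316] sd [0.267 0.385 0.331 0.035 0.023 0.03 ]
[0.37 0.34 0.32 0.34 0.33 0.25 0.28 0.31 0.3  0.34 0.31 0.3 ]
```

Torque readings carry grip bias, so I'll cross-check with how far the sprung bed has sunk (1 mm per 20 N), from subpixel image shift.

```bash
cat > sink.py <<'E'
from h import *
g=lambda p:cv2.cvtColor(p,cv2.COLOR_RGB2GRAY).astype(np.float32)
L=lambda f:g(cv2.imread(f)[:,:,::-1].copy())
now=np.mean([g(eyes.grab_frame("side")[0]) for _ in range(6)],0)
c=eyes.calibration("side");f=240/np.tan(np.radians(c["fov_y"]/2));A=R.from_rotvec(c["attitude"]).as_matrix()
def pr(q):
    q=A.T@(np.array(q)-c["origin"]);return np.array([c["cx"]-f*q[0]/q[2],c["cy"]+f*q[1]/q[2]])
s=(pr([.48,.07,.045])-pr([.48,.07,.044]));print('px per mm sink',-s)
ref=(L("pics/side0.png")+L("pics/s3.png"))/2
def shift(im,box):
    x0,x1,y0,y1=box;t=cv2.GaussianBlur(ref,(0,0),.7)[y0:y1,x0:x1];I=cv2.GaussianBlur(im.astype(np.float32),(0,0),.7)
    W=np.eye(2,3,dtype=np.float32);W[:,2]=[x0,y0]
    cc,W=cv2.findTransformECC(t,I,W,cv2.MOTION_TRANSLATION,(3,200,1e-6));return (W[:,2]-[x0,y0]).round(3),round(cc,3)
for nm,b in(("sink+board",(296,340,294,322)),("sink front",(302,338,292,312)),("board edge",(296,345,308,325)),("base bolts ctl",(335,362,295,320)),("base ctl2",(236,262,310,345))):
    print(nm,[shift(i,b) for i in(L("pics/side0.png"),L("pics/s3.png"),L("pics/s4.png"),now)])
E
python3 sink.py
```

```text
px per mm sink [-0.00804783  0.29669263]
sink+board [(array([ 0.021, -0.009]), 0.997), (array([ 0.03 , -0.015]), 0.997), (array([0.009, 0.249]), 0.988), (array([0.06 , 0.901]), 0.988)]
sink front [(array([-0.058, -0.191]), 0.995), (array([-0.051, -0.208]), 0.995), (array([-0.09 ,  0.525]), 0.957), (array([-0.029,  1.197]), 0.957)]
board edge [(array([0.057, 0.016]), 0.994), (array([0.051, 0.008]), 0.994), (array([0.055, 0.233]), 0.993), (array([0.092, 0.871]), 0.989)]
base bolts ctl [(array([0.162, 0.024]), 0.99), (array([0.155, 0.014]), 0.989), (array([0.16 , 0.166]), 0.987), (array([0.156, 0.682]), 0.974)]
base ctl2 [(array([-0.028, -0.031]), 0.999), (array([-0.027, -0.015]), 1.0), (array([0.071, 0.012]), 0.951), (array([0.071, 0.027]), 0.951)]
```

The bed has sunk about 3.0 mm, which is about 60 N. That agrees with the turning torque of about 0.37 N m. Letting go and retreating.

Emit:
arm_command(
  plan="0 0 0 0; 0 0 0 0; 0 0 0 0; 0 0 0 0",
  hand=0,
)

```text
clock: 24.08
tcp_pos: [0.486, 0.0568, 0.1717]
orientation: [-2.064, -2.368, 0.001]
contact_force: [0.4, 0.4, 0.1]
grip_width: 0.0425
gripper_force: 0.0
```

Emit:
arm_command(
  plan="0 0 -0.01 0; 0 0 -0.03 0; 0 0 -0.03 0; 0 0 -0.03 0; 0 0 -0.03 0; 0 0 0 0; 0 0 0 0",
)

```text
clock: 24.95
tcp_pos: [0.4859, 0.0568, 0.3017]
orientation: [-2.063, -2.369, 0.0]
contact_force: [-0.2, 0.1, -1.1]
grip_width: 0.0424
gripper_force: 0.0
```

```bash
python3 sink.py
python3 - <<'E'
from h import *
p,d=eyes.grab_frame("side");cv2.imwrite("pics/s7.png",p[:,:,::-1])
E
```

```text
px per mm sink [-0.00804783  0.29669263]
sink+board [(array([ 0.021, -0.009]), 0.997), (array([ 0.03 , -0.015]), 0.997), (array([0.009, 0.249]), 0.988), (array([0.046, 0.802]), 0.987)]
sink front [(array([-0.058, -0.191]), 0.995), (array([-0.051, -0.208]), 0.995), (array([-0.09 ,  0.525]), 0.957), (array([-0.055,  1.065]), 0.955)]
board edge [(array([0.057, 0.016]), 0.994), (array([0.051, 0.008]), 0.994), (array([0.055, 0.233]), 0.993), (array([0.036, 0.771]), 0.989)]
base bolts ctl [(array([0.162, 0.024]), 0.99), (array([0.155, 0.014]), 0.989), (array([0.16 , 0.166]), 0.987), (array([0.162, 0.632]), 0.975)]
base ctl2 [(array([-0.028, -0.031]), 0.999), (array([-0.027, -0.015]), 1.0), (array([0.071, 0.012]), 0.951), (array([ 0.046, -0.003]), 0.951)]
```

View pics/s7.png

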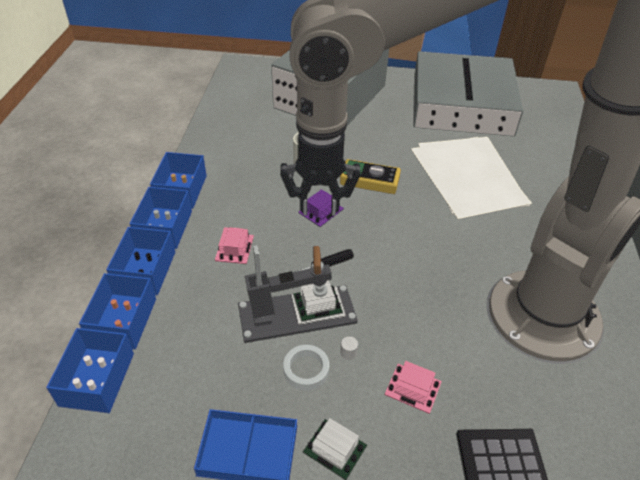

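Everything else is undisturbed and the wing stands turned at (317,258). After release the bed has sunk about 2.7 mm (about 53 N), so I'll give it a small further turn.

Emit:
arm_command(
  plan="0 0 0.03 0; 0 0 0.03 0; 0 0 0.03 0; 0 0 0.03 0; 0 0 0.0097 0; 0 0 0 0",
)

```text
clock: 26.05
tcp_pos: [0.4863, 0.0567, 0.1721]
orientation: [-2.064, -2.369, 0.002]
contact_force: [-0.3, 0.3, 0.4]
grip_width: 0.0428
gripper_force: 0.0
```

Emit:
arm_command(
  plan="0 0 0 0; 0 0 0 0; 0 0 0 0; 0 0 0 0; 0 0 0 0; 0 0 0 3; 0 0 0 3; 0 0 0 3; 0 0 0 3",
  hand=1,
)

```text
clock: 27.18
tcp_pos: [0.487, 0.0568, 0.1733]
orientation: [2.3, 2.139, 0.002]
contact_force: [0.5, -0.8, 5.8]
grip_width: 0.0129
gripper_force: 58.3
```

```bash
python3 to.py .487 .0605 .172 114; python3 m.py; python3 sink.py|grep board
```

```text
t 27.175 tcp [0.487  0.0568 0.1733] F [ 0.5 -0.8  5.8] M [-0.35  0.52  0.4 ] j [-0.84  0.32  0.72  2.1  -0.29  0.82 -0.02] w 0.0129
tool shift [ 0.0037 -0.0003  0.0013] xaz 85.9 zaxis [ 0.001  0.    -1.   ]
yaw -28.1
27.775 [-0.091 -0.713  5.697 -0.348  0.55   0.283] sd [0.605 0.585 0.525 0.024 0.039 0.028]
[0.33 0.29 0.29 0.3  0.27 0.24 0.23 0.31 0.3  0.26 0.27 0.3 ]
sink+board [(array([ 0.021, -0.009]), 0.997), (array([ 0.03 , -0.015]), 0.997), (array([0.009, 0.249]), 0.988), (array([0.069, 0.953]), 0.987)]
board edge [(array([0.057, 0.016]), 0.994), (array([0.051, 0.008]), 0.994), (array([0.055, 0.233]), 0.993), (array([0.083, 0.91 ]), 0.989)]
```

Emit:
arm_command(
  plan="0 0 0 0; 0 0 0 0; 0 0 0 0; 0 0 0 0",
  hand=0,
)

```text
clock: 28.58
tcp_pos: [0.4862, 0.0568, 0.1721]
orientation: [-2.3, -2.14, 0.0]
contact_force: [-0.0, 0.2, 0.3]
grip_width: 0.043
gripper_force: 0.0
```

```bash
python3 to.py .487 .0605 .172 114; python3 sink.py|grep board
```

```text
t 28.575 tcp [0.4862 0.0568 0.1721] F [-0.   0.2  0.3] M [ 0.02 -0.06 -0.08] j [-0.84  0.32  0.72  2.1  -0.29  0.82 -0.02] w 0.043
tool shift [0.0037 0.0006 0.0001] xaz 85.9 zaxis [-0. -0. -1.]
yaw -28.1
sink+board [(array([ 0.021, -0.009]), 0.997), (array([ 0.03 , -0.015]), 0.997), (array([0.009, 0.249]), 0.988), (array([0.059, 0.866]), 0.987)]
board edge [(array([0.057, 0.016]), 0.994), (array([0.051, 0.008]), 0.994), (array([0.055, 0.233]), 0.993), (array([0.077, 0.86 ]), 0.989)]
```

The bed has now sunk about 2.9 mm (about 58–60 N) with the handle free. Retreating and handing in.

Emit:
arm_command(
  plan="0 0 -0.01 0; 0 0 -0.03 0; 0 0 -0.03 0; 0 0 -0.03 0; 0 0 -0.02 0; 0 0 0 0; 0 0 0 0; 0 0 0 0",
)

```text
clock: 29.88
tcp_pos: [0.4857, 0.0567, 0.2914]
orientation: [-2.299, -2.14, 0.002]
contact_force: [0.1, 0.4, -0.3]
grip_width: 0.0424
gripper_force: 0.0
```

```bash
python3 sink.py|grep board; python3 -c "
from bench import r,ticket
print(r.get_obs()['tcp_pos']);print(ticket.hand_in())"
```

```text
sink+board [(array([ 0.021, -0.009]), 0.997), (array([ 0.03 , -0.015]), 0.997), (array([0.009, 0.249]), 0.988), (array([0.058, 0.869]), 0.987)]
board edge [(array([0.057, 0.016]), 0.994), (array([0.051, 0.008]), 0.994), (array([0.055, 0.233]), 0.993), (array([0.07 , 0.852]), 0.989)]
[0.48622222 0.05677747 0.29194897]
the job is handed in; nothing more can be done
None
```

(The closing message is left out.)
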